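# Pull the dosing pump's piston for washing

### The arm

A 7-joint arm with a two-finger parallel gripper is mounted at the origin on the work surface. World frame = base frame: x ahead of the robot, y to its left, z up, the work surface at z = 0. Lengths are in m, angles in rad, forces in N, time in s.
With the tool pointing down it reaches from about 0.4 to 0.85 m from the base axis. Payload 6.9 kg.
Tool frame: the origin (TCP) lies midway between the tips of the shut fingers; the grasp point (between the pads) lies 19 mm behind it; z points along the fingers, x is the direction in which the jaws open and shut, and the axes are right-handed (so a half turn about z gives the same grasp; the last joint's range is limited). The gripper opens to 85 mm and grips with 20 to 120 N. Pads are 22 mm wide; open, the fingers measure 114 mm over their backs; the gripper's body (76 mm by 85 mm) begins 54 mm behind the grasp point. The pads swing forward as they close: fully open they stand 13 mm farther back than shut.
Start: joints at [-1.03, 0.507, -0.238, 1.5, 0.126, 1.149, -0.155], TCP at [0.264, 0.567, 0.231] pointing down, gripper open.
Joint ranges: [-3.08, 3.08], [-0.24, 2.05], [-1.43, 1.35], [0, 2.5], [-1.52, 4.66], [0.17, 1.96], [-2.89, 2.89]. Speed limits (rad/s): [2.39, 2.39, 3.14, 3.14, 3.14, 3.14, 3.14].

### API

Orientations are given as a unit quaternion [w, x, y, z].
In Python, from station import robot, eyes gives the robot as it stands. The module is installed in compiled form; this text tells all that it offers.
- The arm moves only by the shell command python3 -m creep 'ROWS'. ROWS is JSON, a list of rows, each an object with "fingers": the finger opening in m, from 0 to 0.0854; "translation": the shift along the tool's x, y, z in m, a list of three; "turn": the turn about the tool's z in rad. In form: [{"fingers": fingers, "translation": [tx, ty, tz], "turn": turn}, ...]. A call has 1 to 12 rows; each row shifts and turns the commanded pose from where the row before left it, along the tool's axes as they then stand; what a row does not reach is not made up. A row lasts 1/8 s, in which the tool goes at most 62.5 mm and 10.7 degrees, less where a joint would pass 70% of its speed; a pose out of reach is approached as far as the arm can. A call with a gripper value outside its range is refused whole. The fingers move at their own pace and stop on an object; the grip force is fixed at half the most. Time passes only in rows, so rows that do not move let the fingers close. It gives the time, the measured TCP pose, the force and the opening at its end, in the units of the state.
- robot.observe(): the state, without advancing time (a new reading comes with each control period).
- eyes.capture(name): name is "side" or "top"; returns the picture (384x512x3 uint8, red, green, blue); there is no depth.
- eyes.get_calibration(name): a dict with "fx", "fy", "cx", "cy" (pixels), "position" and "orientation" of the camera in the world. Camera axes: x right, y up, looking along -z (the intrinsics and any distortion apply to the point x, -y, -z); pixel columns grow to the right and rows downward; lengths in m; the calibration is good to about 2 mm. A picture is of the moment at which its call begins. get_calibration takes no time and is no camera call.
- robot.sign_off(): hands the job in, once; it reports no verdict.
The state is a dict: "time": time; "joint_positions": joint angles; "qvel": joint speeds; "joint_efforts": joint torques, N m; "eef_pos": TCP position; "tool_rot": TCP orientation; "wrist_force": force on the tool from outside, world axes, zero at the start; "moment": the same for the moment, N m; "opening": opening from 0.0 (shut) to 1.0 (fully open).
Only numpy, scipy, OpenCV 4.12 (cv2) and the standard library are available. Lean on these libraries where they do the work, as an engineer would, in place of code of your own. Each camera call takes 0.05 s, during which the arm holds its last target. There are 200 camera calls.

### The job

Take the piston out of the dosing pump for washing: swing the yellow hold-down bar up and right over, then draw the piston straight out along the pump's bed, without forcing it, until its tail is completely clear of the sleeve before you lift it. Lay the piston gently in the white tray, flat and the same way up as it was in the pump, then swing the hold-down bar fully down again. Leave the bottle, the jar and the tip rack where they are.

Things in the scene. Friction and masses are not known exactly. Their poses are not given: they have to be found in the camera images.
- pump: Dosing pump fixed to the bench (mm). Origin: on the bench below the sleeve's mouth; +x: the level direction in which the piston draws out, +z up. White housing 100 wide, 104 high, x -170 to -60; aluminium sleeve block 56 wide, 86 high, x -60 to 0; flat grey bed, top 45 above the bench, x 0 to 170, y -45 to 45, no lips. Steel rest post for the bar, 20 x 12, 55 high, at x 62, y 54.
- sleeve_mouth (a point): Centre of the mouth of the sleeve's 25.5 mm bore, which runs along the pump's x through the whole 60 mm block; 57 mm above the bench, 12 above the bed. Axes as the pump's.
- hold_bar (a joint): Yellow hold-down bar's angle (rad): 0 = down, level across the bed just beyond the piston's handle, blocking it; grows as the free end swings up and over to the pump's -y side, to a stop at 2.6, where it slopes up and outwards from the hinge and leaves the bed free from above (free end then up to 142 mm above the bench). Stiff hinge (about 0.2 N m): stays where left. Starts at 0 to 0.12.
- bar_hinge (a point): Hinge of the bar, at x 62, y -58, z 61 mm in the pump's frame, its axis along the pump's x, on a steel lug 30 x 18 mm, 70 high. The bar is 14 mm wide (pump x) and 12 thick.
- bar_grip (a point): Centre of the black grip at the bar's free end: a cylinder 20 mm in diameter, 22 long, axis along the pump's x, 138 mm from the hinge. When down: x 62, y 80, z 61 mm in the pump's frame, clear bench beneath. Pinched on its two flat ends (along the pump's x) it can turn between the fingers as the bar swings.
- piston: Loose piston, 112 mm long, 0.15 to 0.30 kg. Origin on its axis at mid-length, +x from tail to handle, +z up. White shaft 24 in diameter, x -56 to 4, starts inside the sleeve, in line with it; steel neck 14 in diameter, x 4 to 44; blue cross handle, x 44 to 56, 60 wide (y), z -12 to 16. Handle and shaft both reach 12 below the axis: it lies level, does not roll. Balance point x about 8.
- piston_tail (a point): Centre of the piston's tail face, on its axis, 56 mm from its origin; at the start 58 to 60 mm inside the sleeve, leaving about 40 mm of neck free between the sleeve's mouth and the handle.
- tray: White wash tray fixed to the bench, with a pale green lining: outside 200 (x) x 140 (y) x 20 high, walls and floor 5 thick. Origin: centre of its underside. The piston lies easily along the tray's x, either way round.
- reagent: Bystander: white bottle with a blue cap, 56 in diameter, 100 high; origin at the centre of its underside.
- jar: Bystander: amber jar with a red cap, 60 in diameter, 70 high; origin at the centre of its underside.
- tip_rack: Bystander: white tip rack, 80 x 115 x 54 high, with yellow and grey tips; origin at the centre of its underside.

How it is judged:
On the way, in this order (a step that is already met when the one before it is completed fails the run):
1. The hold-down bar is swung up and over (past 1.7 rad) with the piston still in the sleeve (value of joint hold_bar above 1.7 rad and x of piston_tail in the frame of pump below -0.04 m), for 0.2 s.
2. The piston is drawn straight out: its tail is at least 4 mm beyond the sleeve's mouth while it still lies on the bed in line with the sleeve (within 0.12 rad and 15 mm) (x of piston_tail in the frame of pump above 0.004 m and y of piston_tail in the frame of pump between -0.015 and 0.015 m and z of piston_tail in the frame of pump between 0.05 and 0.064 m and angle between the x axis of piston and the x axis of pump, either way round below 0.12 rad), for 0.1 s.
3. The piston lies flat in the tray, released (x of piston in the frame of tray between -0.06 and 0.06 m and y of piston in the frame of tray between -0.055 and 0.055 m and z of piston in the frame of tray below 0.021 m and angle between piston's own z axis and vertical below 0.1 rad and contact force between the fingers and piston below 0.2 N), for 0.2 s.
At the end, for the whole second after the job is handed in: The piston lies at rest on the tray's floor, flat and handle side up as before (within 0.1 rad), its origin within 60 mm (tray x) and 55 mm (tray y) of the tray's centre; the hold-down bar is down (under 0.12 rad) and still (x of piston in the frame of tray between -0.06 and 0.06 m and y of piston in the frame of tray between -0.055 and 0.055 m and z of piston in the frame of tray below 0.021 m and angle between piston's own z axis and vertical below 0.1 rad and linear speed of piston below 0.02 m/s and value of joint hold_bar below 0.12 rad and velocity of joint hold_bar below 0.05 rad/s); the robot touches nothing.
It fails at once if The piston is forced or jammed against the pump (over 45 N) (contact force between piston and pump above 45 N).
It fails at once if The piston is dropped into the tray (faster than 0.5 m/s just above it) (horizontal distance between piston and tray below 0.1 m and z of piston in the frame of tray below 0.05 m and linear speed of piston above 0.5 m/s).
It fails at once if The bottle, jar or tip rack is moved (over 25 mm) (distance of any of reagent, jar, tip_rack from where it was at the start of the episode above 0.025 m).
It fails at once if The bottle or jar is knocked over (angle between any of reagent, jar's own z axis and vertical above 0.6 rad).
It also fails if it takes over 72 s, if anything falls off the work surface, if the arm or the gripper's body presses on something with over 40 N, if the wrist force passes 120 N, or if a joint passes its speed limit or range.

## Working session

There is one attempt and no reset: what is moved stays moved. The work goes in short steps, Python scripts to look and compute and a shell command to move; the robot and the scene stay as the last step left them, time stands still between calls to the robot, and variables do not carry over. Pictures are saved under pics/ and viewed, about 8 in all and at most 12, crops included, and the job is handed in when it is done.

```bash
mkdir -p pics; python3 - <<'E'
from station import robot, eyes
import cv2
for n in("top","side"):
    c=eyes.get_calibration(n);print(n,c)
    cv2.imwrite(f"pics/{n}0.png",eyes.capture(n)[:,:,::-1])
s=robot.observe();print(s)
E
```

```text
top {'fx': 371.7234904389029, 'fy': 371.7234904389029, 'cx': 265.97751070216964, 'cy': 189.19357628781637, 'position': array([0.48793239, 0.00345495, 1.00863678]), 'orientation': array([-0.70024212, -0.03929698,  0.03882772,  0.7117648 ])}
side {'fx': 375.1432961001606, 'fy': 375.1432961001606, 'cx': 250.91578732074402, 'cy': 189.42166465795603, 'position': array([0.41727669, 0.57435282, 0.6889849 ]), 'orientation': array([-0.12671842, -0.05138198,  0.37610492,  0.9164319 ])}
{'time': 0.1, 'joint_positions': array([-1.02948686,  0.50825193, -0.23750188,  1.50102583,  0.12571229,
        1.14889904, -0.15481561]), 'qvel': array([ 0.00036112, -0.00227052, -0.00054187, -0.00224537, -0.00145375,
       -0.00105355,  0.00124717]), 'joint_efforts': array([-4.57221424e-03, -6.21842480e+01, -2.19445892e+00, -2.50211799e+01,
        1.25918651e-02,  7.79221620e-03, -1.45728285e-05]), 'eef_pos': array([0.26373676, 0.56613683, 0.23051915]), 'tool_rot': array([ 4.51522669e-04,  8.43257550e-01,  5.37509132e-01, -6.58249134e-04]), 'wrist_force': array([ 0.08221512,  0.23030215, -0.54438212]), 'moment': array([0.0267462 , 0.02927631, 0.00063237]), 'opening': 0.9987512315700832}
```

View pics/top0.png

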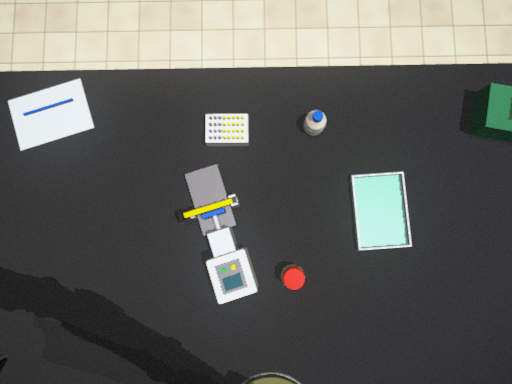

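View pics/side0.png

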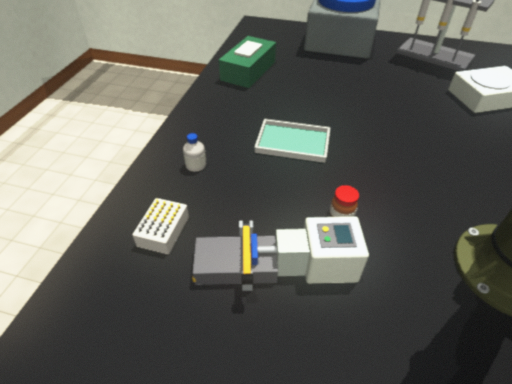

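```bash
cat > h.py <<'E'
import numpy as np, cv2
from scipy.spatial.transform import Rotation as R
from station import robot, eyes
def rot(q): return R.from_quat([q[1],q[2],q[3],q[0]])
C={n:eyes.get_calibration(n) for n in("top","side")}
def proj(P,n):
    c=C[n]; p=rot(c['orientation']).inv().apply(np.atleast_2d(P)-c['position'])
    return np.c_[c['cx']+c['fx']*p[:,0]/-p[:,2], c['cy']+c['fy']*p[:,1]/p[:,2]]
def unproj(uv,z,n):
    c=C[n]; uv=np.atleast_2d(uv).astype(float); z=np.broadcast_to(z,len(uv))
    d=rot(c['orientation']).apply(np.c_[(uv[:,0]-c['cx'])/c['fx'],-(uv[:,1]-c['cy'])/c['fy'],-np.ones(len(uv))])
    return c['position']+d*((z-c['position'][2])/d[:,2])[:,None]
def crop(n,x0,x1,y0,y1,s,im=None):
    im=eyes.capture(n)[:,:,::-1] if im is None else im
    return cv2.resize(im[y0:y1,x0:x1],None,fx=s,fy=s,interpolation=cv2.INTER_CUBIC)
E
python3 - <<'E'
from h import *
t=cv2.imread('pics/top0.png');s=cv2.imread('pics/side0.png')
a=crop('top',170,270,155,305,4,t);b=crop('side',190,290,215,295,4,s)
o=np.zeros((600,800,3),np.uint8);o[:,:400]=a;o[:320,400:]=b
cv2.imwrite('pics/c1.png',o)
h=cv2.cvtColor(t,cv2.COLOR_BGR2HSV)
# tray green lining
m=cv2.inRange(h,(70,50,100),(95,160,255));m[:,:330]=0;m[:,430:]=0
c=max(cv2.findContours(m,0,1)[0],key=cv2.contourArea);r=cv2.minAreaRect(c);print('lining',r);bp=cv2.boxPoints(r);print(unproj(bp,.01,'top'),unproj([r[0]],.008,'top'))
m=cv2.inRange(h,(25,150,120),(33,255,255));m[:185,:]=0;m[225:]=0;m[:,:170]=0;m[:,260:]=0
r=cv2.minAreaRect(cv2.findNonZero(m));print('bar',r,unproj(cv2.boxPoints(r),.067,'top'))
# white housing top
m=cv2.inRange(h,(0,0,200),(180,40,255));m[:248]=0;m[310:]=0;m[:,:200]=0;m[:,262:]=0
r=cv2.minAreaRect(cv2.findNonZero(m));print('housing',r,unproj(cv2.boxPoints(r),.104,'top'))
for nm,uv,z in(('bottle',(317,117),.1),('jar',(293,280),.07),('rack',(227,128),.054)):print(nm,unproj([uv],z,'top'))
E
```

```text
lining ((380.5447082519531, 210.59881591796875), (70.86321258544922, 46.16741943359375), 84.0938491821289)
[[ 0.6261298  -0.23574358  0.01      ]
 [ 0.63709163 -0.3608925   0.01      ]
 [ 0.44747529 -0.36966622  0.01      ]
 [ 0.4369684  -0.24709769  0.01      ]] [[ 0.53601805 -0.30397949  0.008     ]]
bar ((207.5688018798828, 207.72935485839844), (5.938523769378662, 50.66901779174805), 73.3007583618164) [[0.537401   0.21566532 0.067     ]
 [0.57239222 0.09255167 0.067     ]
 [0.5578299  0.08830479 0.067     ]
 [0.5229577  0.21122762 0.067     ]]
housing ((229.67568969726562, 271.4459533691406), (55.80279541015625, 40.730892181396484), 72.89727020263672) [[0.44189154 0.15949047 0.104     ]
 [0.46893651 0.06561499 0.104     ]
 [0.34268281 0.02773536 0.104     ]
 [0.31647264 0.12028393 0.104     ]]
bottle [[ 0.76919746 -0.12792922  0.1       ]]
jar [[ 0.36508292 -0.05992605  0.07      ]]
rack [[0.75763224 0.10318784 0.054     ]]
```

View pics/c1.png

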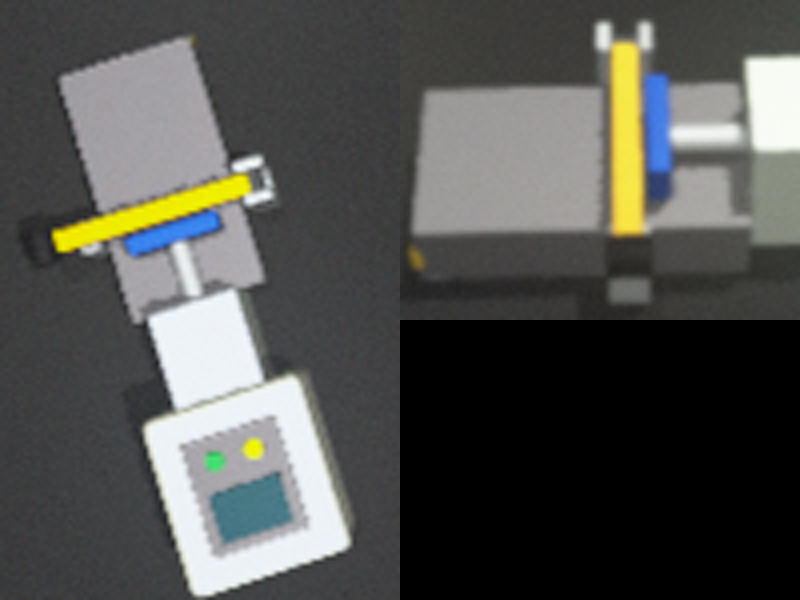

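```bash
python3 - <<'E'
from h import *
from scipy.optimize import least_squares
T=[((60,75),(170,45,45)),((190,38),(170,-45,45)),((148,317),(0,28,86)),((239,289),(0,-28,86)),((145,424),(-60,50,104)),((302,374),(-60,-50,104)),((193,599),(-170,50,104)),((353,547),(-170,-50,104)),((265,282),(0,-45,45))]
S=[((412,235),(170,45,45)),((423,90),(170,-45,45))]
uv=lambda l,x0,y0,o:np.array([((u-o+.5)/4-.5+x0,(v+.5)/4-.5+y0) for (u,v),_ in l])
ut=uv(T,170,155,0);us=uv(S,190,215,400)
pt=np.array([p for _,p in T])/1e3;ps=np.array([p for _,p in S])/1e3
W=lambda p,q:R.from_euler('z',p[2]).apply(q)+[p[0],p[1],0]
f=lambda p:np.r_[(proj(W(p,pt),'top')-ut).ravel(),(proj(W(p,ps),'side')-us).ravel()]
r=least_squares(f,[.48,.13,.3],loss='soft_l1');print(r.x,np.round(r.fun.reshape(-1,2),1).tolist())
g=lambda p:f(p)[:18]
r2=least_squares(g,r.x,loss='soft_l1');print('top only',r2.x)
p=r.x
for n,q in dict(grip=(62,80,61),hinge=(62,-58,61),tailstart=(-59,0,57),handle=(47,0,57),neck=(20,0,57)).items():
    w=W(p,np.array(q)/1e3);print(n,w,proj(w,'top'))
E
```

```text
[0.48985613 0.1234299  0.30335739] [[-0.5, 0.6], [-0.3, -0.8], [0.5, 0.2], [-0.6, 0.0], [-1.3, 0.3], [-0.9, -0.4], [0.5, 1.4], [0.7, 0.8], [0.7, -0.2], [-0.9, -0.6], [-0.2, -0.8]]
top only [0.49038204 0.12311733 0.29835658]
grip [0.52512707 0.21829802 0.061     ] [[181.90401287 217.1235253 ]]
hinge [0.56635125 0.08659925 0.061     ] [[233.54637184 200.12730767]]
tailstart [0.43355013 0.10580507 0.057     ] [[226.43749588 252.74956343]]
handle [0.53471006 0.13747002 0.057     ] [[213.88328187 212.9098301 ]]
neck [0.50894291 0.12940442 0.057     ] [[217.05302039 222.96872644]]
```

```bash
cat >> h.py <<'E'
PX,PY,YAW=0.4901,0.1233,0.301
def W(x,y,z): return R.from_euler('z',YAW).apply(np.array([x,y,z])/1e3)+[PX,PY,0]   # pump mm -> world m
def pump(w): return R.from_euler('z',-YAW).apply(np.asarray(w)-[PX,PY,0])*1e3
def delta(tgt,a):
    s=robot.observe(); r=rot(s['tool_rot']); x=r.apply([1,0,0]); ca=np.arctan2(x[1],x[0])
    print('t',round(s['time'],2),'tcp',np.round(s['eef_pos'],4),'a',round(ca,4),'pump',np.round(pump(s['eef_pos']),1),'open',round(s['opening'],3),'F',np.round(s['wrist_force'],1),'M',np.round(s['moment'],2))
    print('tool delta',np.round(r.inv().apply(np.asarray(tgt)-s['eef_pos']),4),'turn',round(-(a-ca),4))
E
python3 - <<'E'
from h import *
for th in(0,.06,.12):
    g=W(62,-58+138*np.cos(th),61+138*np.sin(th)); e=W(62,-58+124*np.cos(th)-6*np.sin(th),61+124*np.sin(th)+6*np.cos(th))
    for n,x0,y0,o in(('top',170,155,0),('side',190,215,400)):
        print(th,n,[(np.round((proj(q,n)[0]-[x0,y0])*4+[o,0])) for q in(g,e)])
delta(W(62,80,150),YAW)
E
```

```text
0 top [array([ 48., 248.]), array([ 67., 240.])]
0 side [array([626., 271.]), array([625., 238.])]
0.06 top [array([ 45., 247.]), array([ 65., 240.])]
0.06 side [array([626., 261.]), array([625., 228.])]
0.12 top [array([ 44., 246.]), array([ 64., 239.])]
0.12 side [array([625., 250.]), array([625., 218.])]
t 0.1 tcp [0.2637 0.5661 0.2305] a 1.135 pump [-84.9 490.  230.5] open 0.999 F [ 0.1  0.2 -0.5] M [0.03 0.03 0.  ]
tool delta [-0.2048  0.3843  0.0809] turn 0.834
```

```bash
sed -i 's/YAW=0.4901,0.1233,0.301/YAW=0.4901,0.1233,0.294/' h.py
python3 -m creep '[{"fingers":0.0854,"translation":[-0.0256,0.048,0.01],"turn":0},{"fingers":0.0854,"translation":[-0.0256,0.048,0.01],"turn":0},{"fingers":0.0854,"translation":[-0.0256,0.048,0.01],"turn":0},{"fingers":0.0854,"translation":[-0.0256,0.048,0.01],"turn":0},{"fingers":0.0854,"translation":[-0.0256,0.048,0.01],"turn":0},{"fingers":0.0854,"translation":[-0.0256,0.048,0.01],"turn":0},{"fingers":0.0854,"translation":[-0.0256,0.048,0.01],"turn":0},{"fingers":0.0854,"translation":[-0.0256,0.048,0.01],"turn":0}]'
python3 -m creep '[{"fingers":0.0854,"translation":[0,0,0],"turn":0.168},{"fingers":0.0854,"translation":[0,0,0],"turn":0.168},{"fingers":0.0854,"translation":[0,0,0],"turn":0.168},{"fingers":0.0854,"translation":[0,0,0],"turn":0.168},{"fingers":0.0854,"translation":[0,0,0],"turn":0.168},{"fingers":0.0854,"translation":[0,0,0],"turn":0},{"fingers":0.0854,"translation":[0,0,0],"turn":0}]'
python3 - <<'E'
from h import *
delta(W(62,80,50),YAW)
a=crop('top',150,250,160,235,5);b=crop('side',200,280,180,300,5)
o=np.zeros((600,800,3),np.uint8);o[:375,:400]=a[:,:400];o[:,400:]=b
cv2.imwrite('pics/c2.png',o)
E
```

```text
time: 1.1
eef_pos: [0.5263, 0.2172, 0.1507]
tool_rot: [-0.0, 0.843, 0.538, -0.0]
wrist_force: [0.4, 0.2, 0.4]
opening: 1.003
time: 1.98
eef_pos: [0.5253, 0.2188, 0.1511]
tool_rot: [0.0, 0.989, 0.149, -0.0]
wrist_force: [0.5, -0.6, 0.4]
opening: 0.999
t 1.98 tcp [0.5253 0.2188 0.1511] a 0.2988 pump [ 61.4  81.2 151.1] open 0.999 F [ 0.5 -0.6  0.4] M [-0.02 -0.05  0.01]
tool delta [0.0006 0.0012 0.1011] turn 0.0048
```

View pics/c2.png

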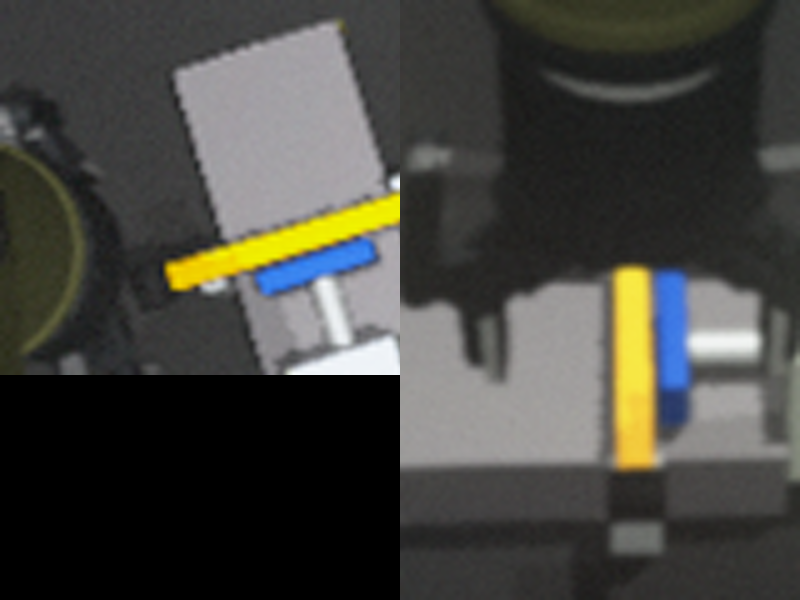

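```bash

python3 -m creep '[{"fingers":0.0854,"translation":[0,0.001,0.035],"turn":0.005},{"fingers":0.0854,"translation":[0,0,0.035],"turn":0},{"fingers":0.07,"translation":[0,0,0.035],"turn":0},{"fingers":0.04,"translation":[0,0,0],"turn":0},{"fingers":0.04,"translation":[0,0,0],"turn":0},{"fingers":0.015,"translation":[0,0,0],"turn":0},{"fingers":0.015,"translation":[0,0,0],"turn":0},{"fingers":0.015,"translation":[0,0,0],"turn":0},{"fingers":0.015,"translation":[0,0,0],"turn":0}]'
python3 - <<'E'
from h import *
delta(W(62,80,50),YAW)
cv2.imwrite('pics/c3.png',crop('side',200,280,190,300,5))
for th in np.arange(.03,2.6,.2):print(round(th,2),np.round(138*np.array([np.cos(th)-np.cos(.03),np.sin(th)-np.sin(.03)]),1))
E
```

```text
time: 3.2
eef_pos: [0.5256, 0.218, 0.0466]
tool_rot: [-0.0, 0.989, 0.145, 0.0]
wrist_force: [-2.5, -0.7, 2.1]
opening: 0.252
t 3.2 tcp [0.5256 0.218  0.0466] a 0.2904 pump [61.5 80.3 46.6] open 0.252 F [-2.5 -0.7  2.1] M [-0.19  0.42  0.18]
tool delta [ 0.0005  0.0003 -0.0034] turn -0.0036
0.03 [0. 0.]
0.23 [-3.6 27.3]
0.43 [-12.5  53.4]
0.63 [-26.4  77.2]
0.83 [-44.8  97.7]
1.03 [-66.9 114.2]
1.23 [-91.8 125.9]
1.43 [-118.6  132.5]
1.63 [-146.1  133.6]
1.83 [-173.3  129.3]
2.03 [-199.1  119.6]
2.23 [-222.5  104.9]
2.43 [-242.4   86. ]
```

View pics/c3.png

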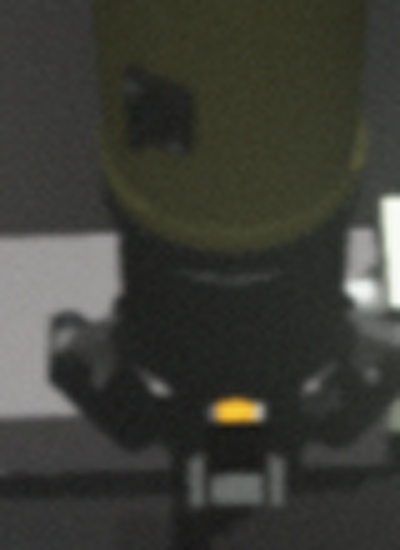

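```bash

python3 -m creep '[{"fingers":0.015,"translation":[0,0.0036,-0.0273],"turn":0},{"fingers":0.015,"translation":[0,0.0089,-0.0261],"turn":0},{"fingers":0.015,"translation":[0,0.0139,-0.0238],"turn":0},{"fingers":0.015,"translation":[0,0.0184,-0.0205],"turn":0},{"fingers":0.015,"translation":[0,0.0221,-0.0165],"turn":0},{"fingers":0.015,"translation":[0,0.0249,-0.0117],"turn":0}]'
python3 -c "
from h import *
delta(W(62,0,50),YAW)"
```

```text
time: 4.0
eef_pos: [0.5526, 0.1301, 0.1716]
tool_rot: [-0.0, 0.989, 0.145, 0.0]
wrist_force: [7.0, 2.7, -21.3]
opening: 0.242
t 4.0 tcp [0.5526 0.1301 0.1716] a 0.2904 pump [ 61.8 -11.6 171.6] open 0.242 F [  7.    2.7 -21.3] M [ 0.86 -1.24  0.19]
tool delta [ 1.000e-04 -1.150e-02  1.216e-01] turn -0.0036
```

```bash

python3 -m creep '[{"fingers":0.015,"translation":[0,0.0268,-0.0046],"turn":0},{"fingers":0.015,"translation":[0,0.0275,0.0005],"turn":0},{"fingers":0.015,"translation":[0,0.0272,0.0048],"turn":0}]'
python3 -c "
from h import *
delta(W(62,0,50),YAW)"
```

```text
time: 4.38
eef_pos: [0.5765, 0.0532, 0.1729]
tool_rot: [-0.001, 0.989, 0.145, 0.002]
wrist_force: [1.1, 6.0, -1.4]
opening: 0.243
t 4.38 tcp [0.5765 0.0532 0.1729] a 0.2912 pump [ 62.4 -92.1 172.9] open 0.243 F [ 1.1  6.  -1.4] M [1.97 0.06 0.16]
tool delta [-0.0011 -0.0918  0.1231] turn -0.0028
```

```bash

python3 -m creep '[{"fingers":0.015,"translation":[0,0.0256,0.0097],"turn":0},{"fingers":0.015,"translation":[0,0.0232,0.0147],"turn":0},{"fingers":0.015,"translation":[0,0.0195,0.0189],"turn":0},{"fingers":0.015,"translation":[0,0,0],"turn":0}]'
python3 -c "
from h import *
delta(W(62,0,50),YAW)
a=crop('top',170,330,150,250,4);b=crop('side',190,300,110,290,3)
o=np.zeros((600,800,3),np.uint8);o[:400,:640]=a;cv2.imwrite('pics/c4.png',a)"
```

```text
time: 4.88
eef_pos: [0.5974, -0.0146, 0.1277]
tool_rot: [0.0, 0.99, 0.144, 0.002]
wrist_force: [4.1, 1.6, 1.8]
opening: 0.25
t 4.88 tcp [ 0.5974 -0.0146  0.1277] a 0.2885 pump [  62.8 -163.1  127.7] open 0.25 F [4.1 1.6 1.8] M [ 0.41 -0.64  0.16]
tool delta [-0.002  -0.1632  0.0775] turn -0.0055
```

```bash

python3 -m creep '[{"fingers":0.05,"translation":[0,0,0],"turn":0},{"fingers":0.05,"translation":[0,0,0],"turn":0},{"fingers":0.05,"translation":[0,0,0],"turn":0},{"fingers":0.05,"translation":[0,0,-0.04],"turn":0},{"fingers":0.05,"translation":[0,0,-0.04],"turn":0},{"fingers":0.035,"translation":[-0.0143,-0.0543,0],"turn":0},{"fingers":0.035,"translation":[-0.0143,-0.0543,0],"turn":0},{"fingers":0.035,"translation":[-0.0143,-0.0543,0],"turn":0}]'
python3 -m creep '[{"fingers":0.03,"translation":[0,0,0],"turn":-0.1745},{"fingers":0.03,"translation":[0,0,0],"turn":-0.1745},{"fingers":0.03,"translation":[0,0,0],"turn":-0.1745},{"fingers":0.03,"translation":[0,0,0],"turn":-0.1745},{"fingers":0.03,"translation":[0,0,0.01],"turn":-0.1745},{"fingers":0.03,"translation":[0,0,0.01],"turn":-0.1745},{"fingers":0.03,"translation":[0,0,0.01],"turn":-0.1745},{"fingers":0.03,"translation":[0,0,0.01],"turn":-0.1745},{"fingers":0.03,"translation":[0,0,0.01],"turn":-0.1745},{"fingers":0.03,"translation":[0,0,0],"turn":0},{"fingers":0.03,"translation":[0,0,0],"turn":0}]'
python3 -c "
from h import *
delta(W(20,0,50),YAW+np.pi/2)
a=crop('top',170,280,170,260,4);b=crop('side',190,300,200,290,4)
o=np.zeros((600,800,3),np.uint8);o[:360,:400]=a[:,:400];o[:360,400:]=b[:,:400];o=o[:360];cv2.imwrite('pics/c5.png',o)"
```

```text
time: 5.98
eef_pos: [0.5061, 0.1314, 0.2084]
tool_rot: [-0.0, 0.99, 0.144, 0.0]
wrist_force: [1.0, 0.8, -0.6]
opening: 0.407
time: 7.35
eef_pos: [0.5073, 0.1301, 0.1585]
tool_rot: [0.0, 0.599, 0.801, 0.0]
wrist_force: [1.0, -0.1, 0.6]
opening: 0.351
t 7.35 tcp [0.5073 0.1301 0.1585] a 1.8565 pump [ 18.4   1.5 158.5] open 0.351 F [ 1.  -0.1  0.6] M [-0.03 -0.02  0.  ]
tool delta [-0.0015  0.0016  0.1085] turn -0.0083
```

View pics/c5.png

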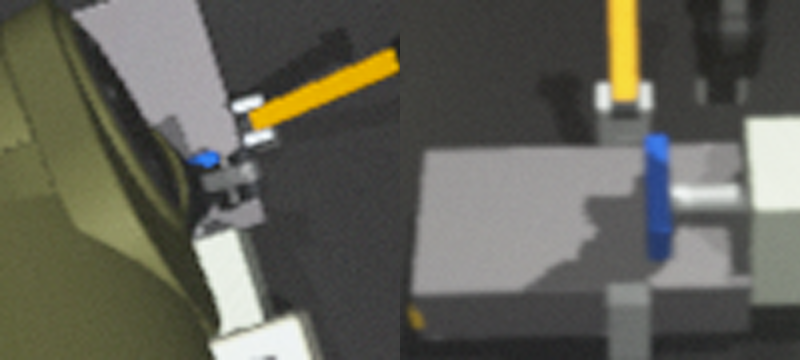

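```bash

python3 -m creep '[{"fingers":0.03,"translation":[-0.0015,0.0016,0.03],"turn":-0.008},{"fingers":0.03,"translation":[0,0,0.03],"turn":0},{"fingers":0.03,"translation":[0,0,0.025],"turn":0},{"fingers":0.03,"translation":[0,0,0.015],"turn":0},{"fingers":0.03,"translation":[0,0,0.008],"turn":0},{"fingers":0.03,"translation":[0,0,0],"turn":0}]'
python3 -c "
from h import *
delta(W(20,0,50),YAW+np.pi/2)
b=crop('side',190,300,180,290,4)
cv2.imwrite('pics/c6.png',b)"
```

```text
time: 8.2
eef_pos: [0.5093, 0.1293, 0.0503]
tool_rot: [0.0, 0.594, 0.804, -0.0]
wrist_force: [-0.2, -1.2, 0.4]
opening: 0.349
t 8.2 tcp [0.5093 0.1293 0.0503] a 1.8683 pump [20.1  0.2 50.3] open 0.349 F [-0.2 -1.2  0.4] M [-0.01  0.01 -0.03]
tool delta [-0.0002 -0.0001  0.0003] turn 0.0035
```

View pics/c6.png

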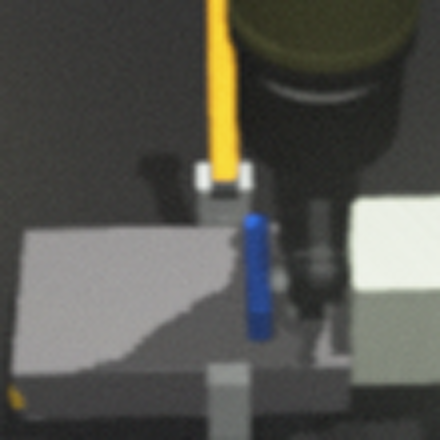

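```bash

python3 -m creep '[{"fingers":0.03,"translation":[0,0.005,0],"turn":0},{"fingers":0.03,"translation":[0,0.004,0],"turn":0},{"fingers":0.03,"translation":[0,0.004,0],"turn":0},{"fingers":0.03,"translation":[0,0.005,0],"turn":0},{"fingers":0.03,"translation":[0,0.006,0],"turn":0},{"fingers":0.03,"translation":[0,0.006,0],"turn":0},{"fingers":0.03,"translation":[0,0.006,0],"turn":0},{"fingers":0.03,"translation":[0,0.006,0],"turn":0}]'
python3 -c "
from h import *
delta(W(102,0,50),YAW+np.pi/2)
b=crop('side',190,300,180,290,4)
cv2.imwrite('pics/c7.png',b)"
```

```text
time: 9.25
eef_pos: [0.5496, 0.1416, 0.0501]
tool_rot: [-0.0, 0.594, 0.804, -0.0]
wrist_force: [-4.0, -1.8, 3.0]
opening: 0.355
t 9.25 tcp [0.5496 0.1416 0.0501] a 1.8685 pump [62.2  0.3 50.1] open 0.355 F [-4.  -1.8  3. ] M [-0.24  0.83  0.08]
tool delta [-0.0004  0.0398  0.0001] turn 0.0037
```

View pics/c7.png

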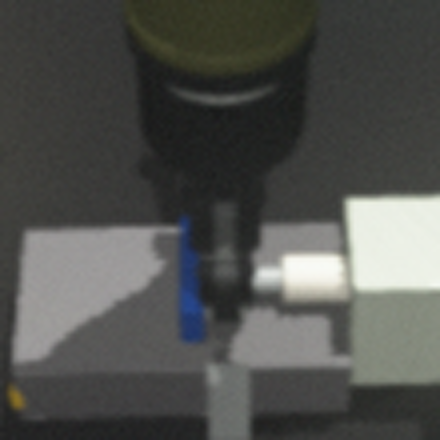

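```bash

python3 -m creep '[{"fingers":0.03,"translation":[0,0.006,0],"turn":0},{"fingers":0.03,"translation":[0,0.006,0],"turn":0},{"fingers":0.03,"translation":[0,0.006,0],"turn":0},{"fingers":0.03,"translation":[0,0.006,0],"turn":0},{"fingers":0.03,"translation":[0,0.005,0],"turn":0},{"fingers":0.03,"translation":[0,0.004,0],"turn":0},{"fingers":0.03,"translation":[0,0.003,0],"turn":0},{"fingers":0.03,"translation":[0,0,0],"turn":0}]'
cat >> h.py <<'E'
def handle():
    im=cv2.imread('pics/side0.png')
    out=[]
    for i in(im,eyes.capture('side')[:,:,::-1]):
        m=cv2.inRange(cv2.cvtColor(np.ascontiguousarray(i),cv2.COLOR_BGR2HSV),(105,120,50),(125,255,255));m[:220]=0;m[320:]=0;m[:,:190]=0;m[:,300:]=0
        ys,xs=np.nonzero(m); out.append((xs.mean(),ys.mean(),len(xs)))
    print('blue',out,'handle x',[pump(unproj([o[:2]],.06,'side')[0]) for o in out])
E
python3 -c "
from h import *
handle()
delta(W(102,0,50),YAW+np.pi/2)
b=crop('side',190,300,180,290,4)
cv2.imwrite('pics/c8.png',b)"
```

```text
time: 10.3
eef_pos: [0.5843, 0.1523, 0.0503]
tool_rot: [0.0, 0.594, 0.804, 0.0]
wrist_force: [-0.7, -0.5, 0.2]
opening: 0.351
blue [(np.float64(254.0379746835443), np.float64(247.49367088607596), 158), (np.float64(219.04166666666666), np.float64(257.81944444444446), 72)] handle x [array([44.98576937, -0.91598129, 60.        ]), array([115.47091222,  22.87959371,  60.        ])]
t 10.35 tcp [0.5842 0.1523 0.0504] a 1.8684 pump [98.5  0.5 50.4] open 0.348 F [-0.1 -0.8 -0.5] M [-0.    0.01  0.01]
tool delta [-0.0005  0.0035  0.0004] turn 0.0036
```

View pics/c8.png

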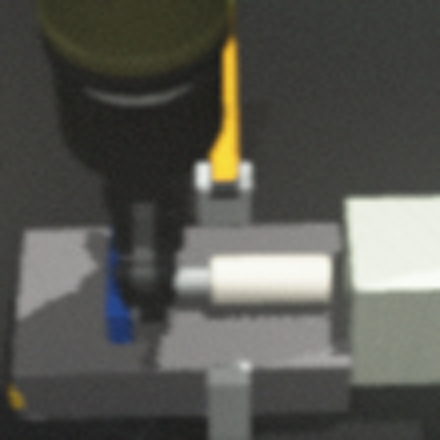

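```bash
python3 -c "
from h import *
for uv in((331,257),(331,278),(331,300),(210,262),(210,300)):
  q=[190+(uv[0]+.5)/4-.5,180+(uv[1]+.5)/4-.5]
  print(uv,pump(unproj([q],.057,'side')[0]))
for x in(0,5,10):print(x,(proj(W(x,0,57),'side')[0]-[190,180])*4)
"
```

```text
(331, 257) [  6.71834551 -11.49264265  57.        ]
(331, 278) [ 7.50804182  1.69240342 57.        ]
(331, 300) [ 8.31537319 15.17189081 57.        ]
(210, 262) [69.34401084 -9.50025351 57.        ]
(210, 300) [69.41943678 14.01865347 57.        ]
0 [343.9433927  273.55212372]
5 [334.19358915 273.70334812]
10 [324.44193048 273.85460129]
```

```bash

python3 -m creep '[{"fingers":0.03,"translation":[-0.0005,-0.006,0],"turn":0},{"fingers":0.03,"translation":[0,-0.0065,0.003],"turn":0},{"fingers":0.02,"translation":[0,0,0],"turn":0},{"fingers":0.0,"translation":[0,0,0],"turn":0},{"fingers":0.0,"translation":[0,0,0],"turn":0},{"fingers":0.0,"translation":[0,0,0],"turn":0}]'
python3 -c "
from h import *
delta(W(102,0,50),YAW+np.pi/2)"
python3 -m creep '[{"fingers":0.0,"translation":[0,0.003,0],"turn":0},{"fingers":0.0,"translation":[0,0.003,0],"turn":0},{"fingers":0.0,"translation":[0,0,0],"turn":0},{"fingers":0.0,"translation":[0,0,0],"turn":0}]'
python3 -c "
from h import *
delta(W(102,0,50),YAW+np.pi/2)
b=crop('side',190,300,180,290,4)
cv2.imwrite('pics/c9.png',b)"
```

```text
time: 11.15
eef_pos: [0.5716, 0.1479, 0.0473]
tool_rot: [-0.0, 0.594, 0.804, -0.0]
wrist_force: [-3.5, -0.8, 4.5]
opening: 0.139
t 11.15 tcp [0.5716 0.1479 0.0473] a 1.8685 pump [85.2 -0.1 47.3] open 0.139 F [-3.5 -0.8  4.5] M [-0.11  0.72 -0.11]
tool delta [ 0.      0.0168 -0.0027] turn 0.0037
time: 11.65
eef_pos: [0.5765, 0.1492, 0.0473]
tool_rot: [-0.001, 0.594, 0.804, -0.001]
wrist_force: [-6.0, -2.3, 7.9]
opening: 0.133
t 11.65 tcp [0.5765 0.1492 0.0473] a 1.8687 pump [90.2 -0.2 47.3] open 0.133 F [-6.  -2.3  7.9] M [-0.36  1.34  0.05]
tool delta [ 0.0002  0.0118 -0.0027] turn 0.0039
```

View pics/c9.png

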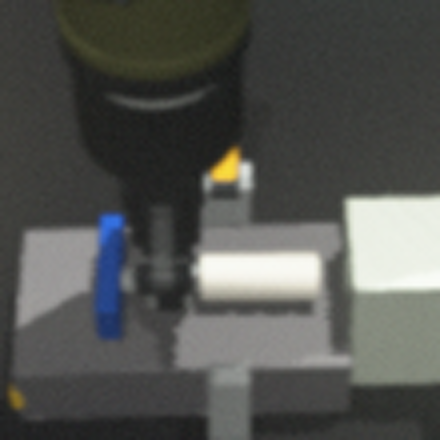

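```bash

python3 -m creep '[{"fingers":0.0,"translation":[0,0,-0.003],"turn":0},{"fingers":0.0,"translation":[0,0,-0.006],"turn":0},{"fingers":0.0,"translation":[0,0,-0.012],"turn":0},{"fingers":0.0,"translation":[0,0,-0.02],"turn":0},{"fingers":0.0,"translation":[0,0,-0.02],"turn":0},{"fingers":0.0,"translation":[0,0,-0.02],"turn":0},{"fingers":0.0,"translation":[0,0,0],"turn":0},{"fingers":0.0,"translation":[0,0,0],"turn":0}]'
python3 -c "
from h import *
delta([.536,-.304,.13],.06+np.pi/2)
b=crop('side',170,300,140,280,4)
cv2.imwrite('pics/c10.png',b)"
```

```text
time: 12.7
eef_pos: [0.5774, 0.1495, 0.1278]
tool_rot: [-0.0, 0.594, 0.804, -0.0]
wrist_force: [0.1, 0.5, -3.3]
opening: 0.131
t 12.7 tcp [0.5774 0.1495 0.1278] a 1.8684 pump [ 91.1  -0.2 127.8] open 0.131 F [ 0.1  0.5 -3.3] M [ 0.07 -0.01  0.  ]
tool delta [-0.4214 -0.1726 -0.0021] turn 0.2376
```

View pics/c10.png

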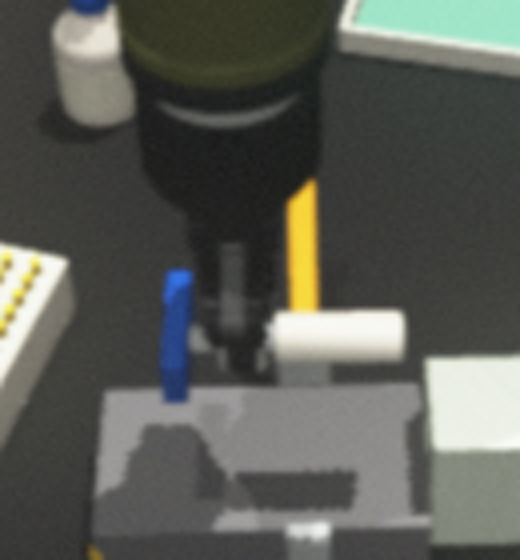

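```bash

python3 -m creep '[{"fingers":0.0,"translation":[0,0,-0.02],"turn":0},{"fingers":0.0,"translation":[0,0,-0.03],"turn":0},{"fingers":0.0,"translation":[0,0,-0.02],"turn":0},{"fingers":0.0,"translation":[0,0,0],"turn":0}]'
python3 -m creep '[{"fingers":0.0,"translation":[-0.0171,-0.0061,0],"turn":0},{"fingers":0.0,"translation":[-0.0299,-0.0107,0],"turn":0},{"fingers":0.0,"translation":[-0.0427,-0.0152,0],"turn":0},{"fingers":0.0,"translation":[-0.0427,-0.0152,0],"turn":0},{"fingers":0.0,"translation":[-0.0427,-0.0152,0],"turn":0},{"fingers":0.0,"translation":[-0.0427,-0.0152,0],"turn":0},{"fingers":0.0,"translation":[-0.0427,-0.0152,0],"turn":0},{"fingers":0.0,"translation":[-0.0427,-0.0152,0],"turn":0},{"fingers":0.0,"translation":[-0.0427,-0.0152,0],"turn":0},{"fingers":0.0,"translation":[-0.0384,-0.0137,0],"turn":0},{"fingers":0.0,"translation":[-0.0256,-0.0091,0],"turn":0},{"fingers":0.0,"translation":[-0.0171,-0.0061,0],"turn":0}]'
python3 -m creep '[{"fingers":0.0,"translation":[0,0,0],"turn":0.06},{"fingers":0.0,"translation":[0,0,0],"turn":0.09},{"fingers":0.0,"translation":[0,0,0],"turn":0.088},{"fingers":0.0,"translation":[0,0,0],"turn":0},{"fingers":0.0,"translation":[0,0,0],"turn":0}]'
python3 -c "
from h import *
delta([.557,-.303,.008],.06+np.pi/2)"
```

```text
time: 13.25
eef_pos: [0.5781, 0.1499, 0.1987]
tool_rot: [0.001, 0.594, 0.804, 0.001]
wrist_force: [0.1, -0.1, -2.9]
opening: 0.138
time: 14.75
eef_pos: [0.5554, -0.3058, 0.1964]
tool_rot: [-0.001, 0.596, 0.803, -0.001]
wrist_force: [-0.4, -0.3, -2.6]
opening: 0.135
time: 15.38
eef_pos: [0.5572, -0.303, 0.1977]
tool_rot: [-0.0, 0.685, 0.729, -0.0]
wrist_force: [-0.2, -0.1, -3.0]
opening: 0.132
t 15.38 tcp [ 0.5572 -0.303   0.1977] a 1.6327 pump [ -59.3 -427.4  197.7] open 0.132 F [-0.2 -0.1 -3. ] M [ 0.02 -0.05 -0.  ]
tool delta [-1.000e-04 -1.000e-04  1.897e-01] turn 0.0019
```

```bash

python3 -m creep '[{"fingers":0.0,"translation":[0,0,0.02],"turn":0},{"fingers":0.0,"translation":[0,0,0.03],"turn":0},{"fingers":0.0,"translation":[0,0,0.03],"turn":0},{"fingers":0.0,"translation":[0,0,0.03],"turn":0},{"fingers":0.0,"translation":[0,0,0.025],"turn":0},{"fingers":0.0,"translation":[0,0,0.02],"turn":0},{"fingers":0.0,"translation":[0,0,0.015],"turn":0},{"fingers":0.0,"translation":[0,0,0.01],"turn":0},{"fingers":0.0,"translation":[0,0,0.005],"turn":0},{"fingers":0.0,"translation":[0,0,0.002],"turn":0},{"fingers":0.0,"translation":[0,0,0],"turn":0}]'
python3 -m creep '[{"fingers":0.0,"translation":[0,0,0.001],"turn":0},{"fingers":0.0,"translation":[0,0,0.001],"turn":0},{"fingers":0.0,"translation":[0,0,0],"turn":0}]'
```

```text
time: 16.75
eef_pos: [0.5578, -0.3033, 0.0116]
tool_rot: [0.0, 0.686, 0.728, 0.0]
wrist_force: [-0.1, -0.6, -2.2]
opening: 0.135
time: 17.12
eef_pos: [0.5574, -0.3031, 0.0092]
tool_rot: [-0.0, 0.686, 0.728, -0.0]
wrist_force: [-0.6, -0.5, -1.8]
opening: 0.136
```

```bash

python3 -m creep '[{"fingers":0.0,"translation":[0,0,0.001],"turn":0},{"fingers":0.0,"translation":[0,0,0.001],"turn":0},{"fingers":0.0,"translation":[0,0,0],"turn":0}]'
```

```text
time: 17.5
eef_pos: [0.5576, -0.3032, 0.0074]
tool_rot: [0.0, 0.686, 0.728, 0.0]
wrist_force: [-0.5, 0.0, 0.2]
opening: 0.136
```

```bash

python3 -m creep '[{"fingers":0.02,"translation":[0,0,0],"turn":0},{"fingers":0.03,"translation":[0,0,0],"turn":0},{"fingers":0.04,"translation":[0,0,0],"turn":0},{"fingers":0.04,"translation":[0,0,0],"turn":0},{"fingers":0.04,"translation":[0,0,-0.02],"turn":0},{"fingers":0.04,"translation":[0,0,-0.04],"turn":0},{"fingers":0.05,"translation":[0,0,-0.06],"turn":0},{"fingers":0.05,"translation":[0,0,-0.06],"turn":0},{"fingers":0.05,"translation":[0,0,0],"turn":0}]'
python3 -c "
from h import *
delta(W(62.5,-163,200),YAW)
im=eyes.capture('top')[:,:,::-1];s=eyes.capture('side')[:,:,::-1]
cv2.imwrite('pics/t11.png',im);cv2.imwrite('pics/s11.png',s)
hs=cv2.cvtColor(np.ascontiguousarray(s),cv2.COLOR_BGR2HSV);m=cv2.inRange(hs,(105,120,50),(125,255,255))
m[:100]=0;m[180:]=0;m[:,:250]=0;m[:,340:]=0;print(unproj([np.argwhere(m).mean(0)[::-1]],.022,'side'),m.sum()/255)"
```

```text
time: 18.62
eef_pos: [0.5601, -0.3042, 0.1928]
tool_rot: [0.005, 0.686, 0.728, 0.001]
wrist_force: [-0.6, 0.3, -0.5]
opening: 0.586
t 18.62 tcp [ 0.5601 -0.3042  0.1928] a 1.6303 pump [ -56.9 -429.5  192.8] open 0.586 F [-0.6  0.3 -0.5] M [ 0.04 -0.01 -0.01]
tool delta [ 0.2869  0.0543 -0.0081] turn 1.3363
[[ 0.58816449 -0.30208717  0.022     ]] 62.0
```

```bash

python3 -m creep '[{"fingers":0.06,"translation":[0.0359,0.0068,-0.001],"turn":0},{"fingers":0.06,"translation":[0.0359,0.0068,-0.001],"turn":0},{"fingers":0.06,"translation":[0.0359,0.0068,-0.001],"turn":0},{"fingers":0.06,"translation":[0.0359,0.0068,-0.001],"turn":0},{"fingers":0.06,"translation":[0.0359,0.0068,-0.001],"turn":0},{"fingers":0.06,"translation":[0.0359,0.0068,-0.001],"turn":0},{"fingers":0.06,"translation":[0.0359,0.0068,-0.001],"turn":0},{"fingers":0.06,"translation":[0.0359,0.0068,-0.001],"turn":0}]'
python3 -m creep '[{"fingers":0.06,"translation":[0,0,0],"turn":0.167},{"fingers":0.06,"translation":[0,0,0],"turn":0.167},{"fingers":0.06,"translation":[0,0,0],"turn":0.167},{"fingers":0.06,"translation":[0,0,0],"turn":0.167},{"fingers":0.06,"translation":[0,0,0],"turn":0.167},{"fingers":0.06,"translation":[0,0,0],"turn":0.167},{"fingers":0.06,"translation":[0,0,0],"turn":0.167},{"fingers":0.06,"translation":[0,0,0],"turn":0.167},{"fingers":0.06,"translation":[0,0,0],"turn":0},{"fingers":0.06,"translation":[0,0,0],"turn":0}]'
python3 -c "
from h import *
delta(W(62.5,-163,128),YAW)
im=cv2.imread('pics/t11.png')
hs=cv2.cvtColor(im,cv2.COLOR_BGR2HSV);m=cv2.inRange(hs,(15,130,80),(35,255,255));m[:150]=0;m[230:]=0;m[:,:228]=0;m[:,310:]=0
r=cv2.minAreaRect(cv2.findNonZero(m));print(r)
for th in(2.3,2.43,2.6):print(th,proj(W(62,-58+128*np.cos(th),61+128*np.sin(th)),'top'),proj(W(62,-58+138*np.cos(th),61+138*np.sin(th)),'top'))
b=cv2.boxPoints(r);print(b)"
```

```text
time: 19.73
eef_pos: [0.5936, -0.0122, 0.193]
tool_rot: [-0.001, 0.686, 0.728, -0.001]
wrist_force: [0.5, -0.0, 0.5]
opening: 0.703
time: 20.98
eef_pos: [0.5941, -0.0132, 0.1941]
tool_rot: [-0.0, 0.989, 0.149, -0.001]
wrist_force: [0.6, -0.1, -0.3]
opening: 0.7
t 20.98 tcp [ 0.5941 -0.0132  0.1941] a 0.2982 pump [  60.  -160.8  194.1] open 0.7 F [ 0.6 -0.1 -0.3] M [-0.1  -0.    0.02]
tool delta [0.0026 0.0023 0.0661] turn 0.0042
((250.7216796875, 192.12371826171875), (6.904354095458984, 39.801570892333984), 66.03751373291016)
2.3 [[265.53715847 185.56770452]] [[268.29925377 184.29443541]]
2.43 [[270.29009173 184.66629947]] [[273.41863556 183.33490419]]
2.6 [[275.29249583 183.95126922]] [[278.77308029 182.58887502]]
[[231.13405 197.05156]
 [267.5052  180.88661]
 [270.30933 187.19588]
 [233.93817 203.36082]]
```

```bash

python3 -m creep '[{"fingers":0.06,"translation":[0.0026,0.0023,0.022],"turn":0.004},{"fingers":0.06,"translation":[0,0,0.022],"turn":0},{"fingers":0.06,"translation":[0,0,0.022],"turn":0},{"fingers":0.04,"translation":[0,0,0],"turn":0},{"fingers":0.015,"translation":[0,0,0],"turn":0},{"fingers":0.015,"translation":[0,0,0],"turn":0},{"fingers":0.015,"translation":[0,0,0],"turn":0},{"fingers":0.015,"translation":[0,0,0],"turn":0}]'
python3 -c "
from h import *
delta(W(62.5,-163,128),YAW)"

```

```text
time: 21.98
eef_pos: [0.5977, -0.0152, 0.1298]
tool_rot: [0.0, 0.989, 0.145, 0.0]
wrist_force: [-3.5, -2.3, 2.9]
opening: 0.246
t 21.98 tcp [ 0.5977 -0.0152  0.1298] a 0.2904 pump [  62.9 -163.8  129.8] open 0.246 F [-3.5 -2.3  2.9] M [-0.5   0.63  0.2 ]
tool delta [-0.0004 -0.0008  0.0018] turn -0.0036
```

Gripped (21 mm). Swing back, first half.

```bash

python3 -m creep '[{"fingers":0.015,"translation":[0,-0.0195,-0.0185],"turn":0},{"fingers":0.015,"translation":[0,-0.0232,-0.0143],"turn":0},{"fingers":0.015,"translation":[0,-0.0256,-0.0094],"turn":0},{"fingers":0.015,"translation":[0,-0.0272,-0.0046],"turn":0},{"fingers":0.015,"translation":[0,-0.0275,-0.0003],"turn":0},{"fingers":0.015,"translation":[0,-0.0268,0.006],"turn":0}]'
python3 -c "
from h import *
delta(W(62.5,-13,170),YAW)"

```

```text
time: 22.72
eef_pos: [0.5536, 0.1277, 0.1713]
tool_rot: [0.001, 0.99, 0.144, -0.001]
wrist_force: [-3.6, -7.2, -1.3]
opening: 0.248
t 22.73 tcp [0.5536 0.1277 0.1713] a 0.2893 pump [ 62.  -14.2 171.3] open 0.248 F [-3.6 -7.2 -1.3] M [-2.04  0.49  0.13]
tool delta [ 0.0005 -0.0012  0.0013] turn -0.0047
```

```bash

python3 -m creep '[{"fingers":0.015,"translation":[0,-0.0249,0.0117],"turn":0},{"fingers":0.015,"translation":[0,-0.0221,0.0165],"turn":0},{"fingers":0.015,"translation":[0,-0.0184,0.0205],"turn":0},{"fingers":0.015,"translation":[0,-0.0139,0.0238],"turn":0},{"fingers":0.015,"translation":[0,-0.0089,0.0261],"turn":0}]'
python3 -c "
from h import *
delta(W(62,80,46.6),YAW)"

```

```text
time: 23.35
eef_pos: [0.5266, 0.2148, 0.0714]
tool_rot: [-0.0, 0.989, 0.146, -0.002]
wrist_force: [-8.1, -2.5, 6.7]
opening: 0.247
t 23.35 tcp [0.5266 0.2148 0.0714] a 0.2929 pump [61.4 77.  71.4] open 0.247 F [-8.1 -2.5  6.7] M [-1.28  1.23  0.09]
tool delta [ 0.0007 -0.0029  0.0248] turn -0.0011
```

```bash

python3 -m creep '[{"fingers":0.015,"translation":[0,-0.002,0.014],"turn":0},{"fingers":0.015,"translation":[0,-0.001,0.009],"turn":0},{"fingers":0.015,"translation":[0,0,0.002],"turn":0},{"fingers":0.015,"translation":[0,0,0],"turn":0}]'
python3 -c "
from h import *
delta(W(62,80,46.6),YAW)"

```

```text
time: 23.85
eef_pos: [0.5257, 0.2177, 0.0463]
tool_rot: [-0.0, 0.989, 0.146, -0.002]
wrist_force: [-8.5, 0.4, 2.8]
opening: 0.248
t 23.85 tcp [0.5257 0.2177 0.0463] a 0.2932 pump [61.4 80.  46.3] open 0.248 F [-8.5  0.4  2.8] M [-0.32  1.36  0.27]
tool delta [ 0.0006  0.     -0.0003] turn -0.0008
```

Back at the start height; press gently down to the stop.

```bash

python3 -m creep '[{"fingers":0.015,"translation":[0,0,0.002],"turn":0},{"fingers":0.015,"translation":[0,0,0.002],"turn":0},{"fingers":0.015,"translation":[0,0,0],"turn":0}]'
python3 -c "
from h import *
delta(W(62,80,46.6),YAW)"

```

```text
time: 24.22
eef_pos: [0.5256, 0.2177, 0.0425]
tool_rot: [-0.001, 0.989, 0.146, -0.002]
wrist_force: [-8.9, 0.2, 2.3]
opening: 0.246
t 24.23 tcp [0.5256 0.2177 0.0425] a 0.2923 pump [61.4 80.  42.5] open 0.246 F [-8.9  0.2  2.3] M [-0.34  1.51 -0.04]
tool delta [ 0.0006  0.     -0.0041] turn -0.0017
```

```bash

python3 -m creep '[{"fingers":0.015,"translation":[0,0,0.0015],"turn":0},{"fingers":0.015,"translation":[0,0,0.0015],"turn":0},{"fingers":0.015,"translation":[0,0,0],"turn":0}]'
python3 -m creep '[{"fingers":0.015,"translation":[0,0,0.0015],"turn":0},{"fingers":0.015,"translation":[0,0,0],"turn":0}]'

```

```text
time: 24.6
eef_pos: [0.5256, 0.2178, 0.0396]
tool_rot: [-0.0, 0.989, 0.146, -0.002]
wrist_force: [-8.9, 0.7, 4.3]
opening: 0.249
time: 24.85
eef_pos: [0.5257, 0.2177, 0.0381]
tool_rot: [-0.001, 0.989, 0.146, -0.002]
wrist_force: [-9.3, 1.3, 4.2]
opening: 0.247
```

```bash

python3 -m creep '[{"fingers":0.015,"translation":[0,0,0.0015],"turn":0},{"fingers":0.015,"translation":[0,0,0.001],"turn":0},{"fingers":0.015,"translation":[0,0,0],"turn":0}]'
python3 -m creep '[{"fingers":0.015,"translation":[0,0,0.0015],"turn":0},{"fingers":0.015,"translation":[0,0,0],"turn":0}]'
python3 -c "
from h import *
s=eyes.capture('side')[:,:,::-1];cv2.imwrite('pics/s12.png',s)"

```

```text
time: 25.22
eef_pos: [0.5257, 0.2176, 0.0356]
tool_rot: [-0.0, 0.989, 0.146, -0.002]
wrist_force: [-8.9, 1.2, 4.9]
opening: 0.249
time: 25.48
eef_pos: [0.5257, 0.2175, 0.0341]
tool_rot: [-0.0, 0.989, 0.146, -0.002]
wrist_force: [-9.0, 1.4, 4.5]
opening: 0.248
```

```bash

python3 -m creep '[{"fingers":0.015,"translation":[0,0,0.0015],"turn":0},{"fingers":0.015,"translation":[0,0,0],"turn":0}]'
python3 -m creep '[{"fingers":0.015,"translation":[0,0,0.0015],"turn":0},{"fingers":0.015,"translation":[0,0,0],"turn":0}]'
python3 -m creep '[{"fingers":0.015,"translation":[0,0,0.0015],"turn":0},{"fingers":0.015,"translation":[0,0,0],"turn":0}]'
python3 -c "
from h import *
s=eyes.capture('side')[:,:,::-1];cv2.imwrite('pics/s13.png',s)
for f in('side0','s12','s13'):
  im=cv2.imread(f'pics/{f}.png');m=cv2.inRange(cv2.cvtColor(im,cv2.COLOR_BGR2HSV),(15,130,80),(35,255,255))
  m[:200]=0;m[310:]=0;m[:,:225]=0;m[:,270:]=0
  ys,xs=np.nonzero(m);print(f,len(xs),ys.max() if len(ys) else 0,xs.mean())
"

```

```text
time: 25.78
eef_pos: [0.5257, 0.2175, 0.0327]
tool_rot: [-0.0, 0.989, 0.146, -0.002]
wrist_force: [-9.2, 1.4, 5.2]
opening: 0.247
time: 26.02
eef_pos: [0.5258, 0.2175, 0.0325]
tool_rot: [-0.001, 0.989, 0.146, -0.002]
wrist_force: [-12.4, -1.3, 18.8]
opening: 0.25
time: 26.28
eef_pos: [0.5259, 0.2175, 0.0323]
tool_rot: [-0.001, 0.989, 0.146, -0.002]
wrist_force: [-15.8, -1.8, 31.1]
opening: 0.246
side0 357 273 246.2408963585434
s12 45 278 246.44444444444446
s13 43 278 246.58139534883722
```

```bash

python3 -m creep '[{"fingers":0.015,"translation":[0,0,-0.002],"turn":0},{"fingers":0.035,"translation":[0,0,0],"turn":0},{"fingers":0.05,"translation":[0,0,0],"turn":0},{"fingers":0.07,"translation":[0,0,0],"turn":0},{"fingers":0.07,"translation":[0,0,0],"turn":0},{"fingers":0.07,"translation":[0,0,-0.03],"turn":0},{"fingers":0.07,"translation":[0,0,-0.05],"turn":0},{"fingers":0.07,"translation":[0,0,-0.05],"turn":0},{"fingers":0.07,"translation":[0,-0.06,0],"turn":0},{"fingers":0.07,"translation":[0,-0.06,0],"turn":0},{"fingers":0.07,"translation":[0,-0.06,0],"turn":0},{"fingers":0.07,"translation":[0,0,0],"turn":0}]'
python3 -c "
from h import *
delta(W(62,80,46.6),YAW)
s=eyes.capture('side')[:,:,::-1];cv2.imwrite('pics/s14.png',s);t=eyes.capture('top')[:,:,::-1];cv2.imwrite('pics/t14.png',t)
for f in('side0','s14'):
  im=cv2.imread(f'pics/{f}.png');m=cv2.inRange(cv2.cvtColor(im,cv2.COLOR_BGR2HSV),(15,130,80),(35,255,255))
  m[:200]=0;m[310:]=0;m[:,:225]=0;m[:,270:]=0
  ys,xs=np.nonzero(m);print(f,len(xs),ys.max() if len(ys) else 0,xs.mean())
a=crop('side',180,380,110,310,2.9,s);b=crop('top',330,430,160,260,2.1,t)
o=np.zeros((600,800,3),np.uint8);o[:a.shape[0],:a.shape[1]]=a;o[:b.shape[0],585:585+b.shape[1]]=b;cv2.imwrite('pics/c15.png',o)
for th in(0,.06,.12):print(th,proj(W(62,-58+128*np.cos(th),61+128*np.sin(th)),'side'))
"

```

```text
time: 27.82
eef_pos: [0.4736, 0.3952, 0.1611]
tool_rot: [-0.002, 0.989, 0.149, -0.001]
wrist_force: [0.2, -0.0, -0.6]
opening: 0.816
t 27.82 tcp [0.4736 0.3952 0.1611] a 0.2996 pump [ 63.  265.  161.1] open 0.816 F [ 0.2 -0.  -0.6] M [-0.03  0.05 -0.03]
tool delta [-0.0019  0.1854  0.1138] turn 0.0056
side0 357 273 246.2408963585434
s14 0 0 nan
0 [[246.07554677 277.81198463]]
0.06 [[246.04166894 275.53856644]]
0.12 [[246.0048407  273.02658275]]<string>:8: RuntimeWarning: Mean of empty slice.
  ret = ret.dtype.type(ret / rcount)
```

View pics/c15.png

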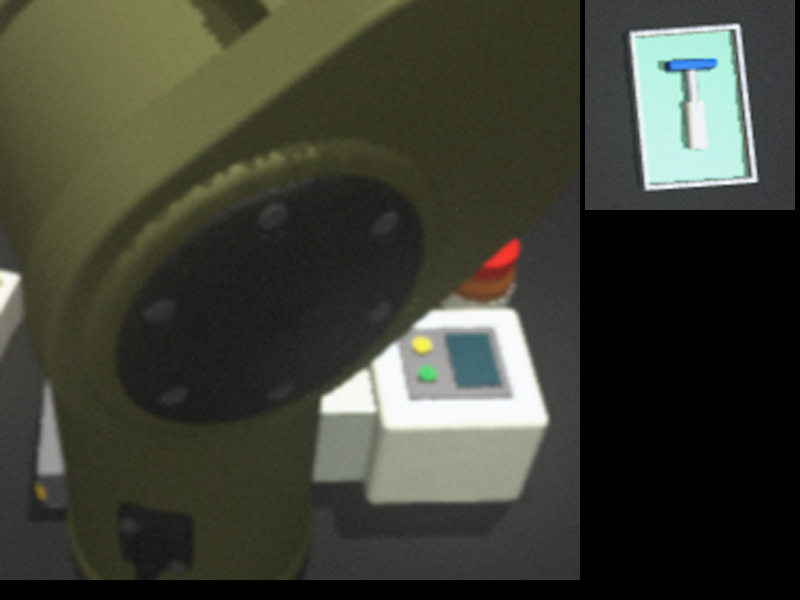

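```bash

python3 -m creep '[{"fingers":0.07,"translation":[-0.03,-0.045,-0.014],"turn":0},{"fingers":0.07,"translation":[-0.03,-0.045,-0.014],"turn":0},{"fingers":0.07,"translation":[-0.03,-0.045,-0.014],"turn":0},{"fingers":0.07,"translation":[-0.03,-0.045,-0.014],"turn":0},{"fingers":0.07,"translation":[-0.03,-0.045,-0.014],"turn":0},{"fingers":0.07,"translation":[0,0,0],"turn":0},{"fingers":0.07,"translation":[0,0,0],"turn":0}]'
python3 -c "
from h import *
s=eyes.capture('side')[:,:,::-1];cv2.imwrite('pics/s16.png',s)
for f in('side0','s16'):
  im=cv2.imread(f'pics/{f}.png');h=cv2.cvtColor(im,cv2.COLOR_BGR2HSV);m=cv2.inRange(h,(15,130,80),(35,255,255))
  m[:200]=0;m[310:]=0;m[:,:225]=0;m[:,270:]=0
  ys,xs=np.nonzero(m);print(f,len(xs),ys.min(),ys.max(),xs.mean())
  for nm,lo,hi,(x0,x1,y0,y1) in(('cap',(100,120,50),(125,255,255),(170,215,125,150)),('jar',(0,150,80),(8,255,255),(320,370,180,220)),('rack',(20,100,80),(35,255,255),(135,190,195,250))):
    k=cv2.inRange(h,lo,hi)[y0:y1,x0:x1];print(nm,np.argwhere(k).mean(0).round(1))
"

```

```text
time: 28.8
eef_pos: [0.2709, 0.5599, 0.2316]
tool_rot: [0.001, 0.99, 0.144, 0.0]
wrist_force: [0.1, -0.6, 0.7]
opening: 0.818
side0 357 226 273 246.2408963585434
cap [12.2 21.9]
jar [15.4 26.2]
rack [16.5 27.7]
s16 375 226 278 246.104
cap [12.2 21.9]
jar [15.4 26.3]
rack [16.6 27.6]
```

Yellow bar end now sits at row 278 (model: 277.8 at 0 rad); bystanders unmoved; piston flat in the tray. Handing in.

```bash
python3 -c "
from station import robot
print(robot.sign_off(), robot.observe()['time'])"
```

```text
the job is handed in; nothing more can be done
the job is handed in; nothing more can be done
```

The job is done and handed in at about 29 s of the 72 s allowed; no verdict was reported.

**What I did:**
- **Opening the bar:** I swung the hold-down bar over to about 2.4 rad.
- **Drawing out the piston:** I pushed its handle straight along the bed with the fingers loosely straddling the neck. The wrist force read about 4 N partway through the draw. The tail measured about 8 mm clear of the sleeve. I then gripped the neck, drew it about 5 mm further, and lifted it.
- **Laying it in the tray:** I lowered it into the tray until the wrist force showed contact, then released it.
- **Closing the bar:** I swung the bar back and pressed it down to its stop, which it met firmly at about 31 N.

**Last checks:**
- **Bar:** its free end sits at image row 278, against 277.8 predicted for 0 rad.
- **Piston:** the top view shows it lying along the tray. Its origin is about 2 mm from the tray's centre, worked out from the handle's position.
- **Bystanders:** the bottle, jar and tip rack have not moved, to within 0.1 pixel.
- **Arm:** it was back near its start position, touching nothing.

**What disagreed:**
- **Bar start angle:** I first put it at about 0.03 rad, but it was really about 0.1. That caused a pull of about 21 N partway through the opening swing, which I corrected.
- **Neck grip:** the gripper opening read about 11.5 mm on the 14 mm neck, but the hold was steady.

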